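# Refill the electrode-cap case and hold its lid at the balance point

### The arm

A 6-joint arm with a two-finger parallel gripper is mounted at the origin on the work surface. World frame = base frame: x ahead of the robot, y to its left, z up, the work surface at z = 0. Lengths are in mm, angles in rad, forces in N, time in s.
With the tool pointing down it reaches from about 300 to 775 mm from the base axis. Payload 14.6 kg.
Tool frame: the origin (TCP) lies between the finger pads, 19 mm behind the fingertips; this is the grasp point; z points along the fingers, y is the line along which they close (so a half turn about z gives the same grasp; the last joint's range is limited). The gripper opens to 94 mm and grips with 3 to 60 N. Pads are 16 mm wide; open, the fingers measure 119 mm over their backs; the gripper's body (75 mm by 177 mm) begins 78 mm behind the grasp point.
Start: joints at [-1.218, 0.3, 1.521, -0, 1.321, -0.067], TCP at [224.16, -502.237, 224.246] pointing down, gripper open.
Joint ranges: [-3.03, 3.03], [-0.79, 2.21], [0.23, 2.52], [-1.04, 4.18], [0, 3.07], [-2.55, 2.55]. Speed limits (rad/s): [2.22, 2.22, 2.57, 3.14, 3.14, 3.14].

### API

Orientations are given as [roll, pitch, yaw] about the fixed x, y, z axes, in that order (R = Rz(yaw) Ry(pitch) Rx(roll)).
In Python, from cell import manip gives the robot as it stands. The module is installed in compiled form; this text tells all that it offers.
- The arm moves only by the shell command python3 -m creep 'ROWS' [FORCE]. ROWS is JSON, a list of rows, each a list of 3 entries, a list of its own where there are three numbers: the opening, from -1 (shut) to 1 (fully open), then the shift along the tool's x, y, z in cm, then the turn about the tool's z in units of 5 degrees (1.0 is 5 degrees). In form: [[grip, [tx, ty, tz], roll], ...]. A call has 1 to 12 rows; each row is the pose to reach, as a shift and turn from the pose commanded when the call began, along the tool's axes at that moment; what a row does not reach only later rows make up. A row lasts 1/10 s, in which the tool goes at most 50 mm and 8.59 degrees, less where a joint would pass 70% of its speed; a pose out of reach is approached as far as the arm can. A call with a gripper value outside its range is refused whole. The fingers move at their own pace and stop on an object; FORCE is the grip in N (left out, the last holds). Time passes only in rows, so rows that repeat a pose let the fingers close. It gives the time, the measured TCP pose, the force, the opening and the grip force at its end, in the units of the state.
- manip.read_state(): the state, without advancing time (a new reading comes with each control period).
- manip.camera(name): name is "side" or "top" or "wrist"; returns the picture (480x640x3 uint8, red, green, blue); there is no depth.
- manip.camera_params(name): a dict with "fovy" (degrees; the focal length in pixels is half the picture's height over the tangent of half this angle, whatever the lens; pixels are square), "cx", "cy" (the principal point, pixels), "k1" (the pictures are not rectified: a ray, as slopes to the right and down, at radius r is drawn at 1 + k1 r^2 times it, then the intrinsics apply), "origin" and "attitude" of the camera in the world. Camera axes: x right, y down, z forward; pixel columns grow to the right and rows downward; lengths in mm; the calibration is good to about 2 mm. A picture is of the moment at which its call begins: read the wrist's pose just before it. camera_params takes no time and is no camera call; for the wrist camera it gives the pose at the moment of the call.
- manip.sign_off(): hands the job in; it is judged then, once.
The state is a dict: "clock": time; "joints": joint angles; "qd": joint speeds; "effort": joint torques, N m; "eef_pos": TCP position; "eef_rot": TCP orientation; "wrist_force": force on the tool from outside, world axes, zero at the start; "moment": the same for the moment, N m; "finger_gap": finger opening in mm; "finger_force": force on a finger pad.
Only numpy, scipy, OpenCV 4.12 (cv2) and the standard library are available. Lean on these libraries where they do the work, as an engineer would, in place of code of your own. Each camera call takes 0.05 s, during which the arm holds its last target. There are 200 camera calls.

### The job

Pluck the copper electrode cap from the grey pocket tray and seat it, upright and fully down, in the one empty pocket of the blue case, and let go of it. Then take the case lid by its yellow handle bar, swing it up from its open rest to its balance point, where the bar stands straight above the hinge line and the lid would fall neither open nor shut, and finish while still holding it there, at rest, for a workmate to fit the lid stay. Never let the lid fall towards shut, and leave the other tray parts and the things on the bench alone.

Things in the scene. Friction and masses are not known exactly. Their poses are not given: they have to be found in the camera images.
- cap: Copper electrode cap, a loose round stud 16 mm in diameter and 26 mm tall, sides straight up to 21 mm, then tapered to 11 mm across, about 45 g. Origin at the centre of its underside, z up. It stands 10 mm deep in a tray pocket, so 16 mm stand proud. The only copper part in the tray; three identical caps already sit in the blue case.
- tray: Grey pocket tray, fixed to the bench: a plate 170 (x) by 116 (y) by 18 mm high with six round pockets of 21 mm diameter and 10 mm depth in 3 rows by 2, 54 mm apart both ways, at x = -54, 0, 54 and y = -27, 27 mm. Origin at the centre of its underside. Four of the pockets hold parts, in any order.
- dowel: Bystander in the tray: bright steel dowel, 16 mm diameter, 26 mm tall. Origin at the centre of its underside.
- cup: Bystander in the tray: white ceramic cup, 16 mm diameter narrowing to 12 mm, 26 mm tall. Origin at the centre of its underside.
- foot: Bystander in the tray: green plastic foot, 16 mm diameter, 22 mm tall. Origin at the centre of its underside.
- case: Blue metal case fixed to the bench, 200 (x) by 120 (y) by 58 mm high, walls 4 mm, open at the top; origin at the centre of its underside. A white insert, top face 48 mm above the origin, has four round pockets in a row along x on the centre line, 45 mm apart; three hold fixed copper caps 14 mm proud, the third from the -x end is empty. The lid is hinged along the +y edge.
- pocket (a point): Centre of the mouth of the empty pocket in the case, at the insert's top face (case frame 22.5, 0, 48 mm); the pocket is round, 21 mm in diameter, 12 mm deep. Axes as the case's.
- hinge (a point): Middle of the lid's hinge line on the case (case frame 0, 60, 58 mm). Axes as the case's: the hinge line runs along its x.
- lid (a joint): Opening angle of the blue lid in rad: 0 shut, 1.9 fully open against its stop, leaning back away from the case, where it rests at the start. A shell 120 mm deep, 24 mm high, about 0.4 kg, turning freely on its hinge. It balances at 1.29, where the handle bar is straight above the hinge line; above that it falls open, below it falls shut.
- lid_bar (a point): Middle of the yellow round handle bar at the lid's free edge, 12 mm in diameter, parallel to the hinge line, 80 mm free between its two arms, 179 mm from the hinge line; at the open rest 102 mm sideways from that line, away from the case, and 147 mm above it. Room around it to pinch it straight from above at any lid angle; it turns between the finger pads.
- wrench: Bystander: steel wrench, 200 mm, lying on the bench beyond the task's things.
- hammer: Bystander: hammer, 260 mm, lying on the bench to the right.
- disc: Bystander: red-brown grinding disc, 100 mm diameter, 6 mm thick, lying flat.
- can: Bystander: upright green can, 60 mm diameter, 130 mm tall.
- rod: Bystander: dark steel rod, 18 mm diameter, 160 mm long, lying on the bench to the left.

How it is judged (in metres and radians):
On the way, in this order (a step that is already met when the one before it is completed fails the run):
1. the copper cap is plucked from the tray, held between the fingers (z of cap in the frame of tray above 0.03 m and contact force between the fingers and cap above 0.3 N), for 0.1 s.
2. the cap is seated in the case's empty pocket and let go, with the lid still open (horizontal distance between cap and pocket below 0.005 m and z of cap in the frame of pocket below -0.009 m and angle between cap's own z axis and vertical below 0.12 rad and contact force between the fingers and cap below 0.05 N and value of joint lid above 1.6 rad), for 0.2 s.
At the end, for the whole second after the job is handed in: The fingers still hold the lid by its bar (over 0.5 N, the TCP within 60 mm of the bar's middle), at rest (under 0.05 rad/s), within 0.1 rad of balance at 1.29 rad; the copper cap stands upright in its pocket, within 5 mm of its centre and at least 9 mm down (value of joint lid between 1.19 and 1.39 rad and velocity of joint lid between -0.05 and 0.05 rad/s and contact force between the fingers and lid above 0.5 N and distance between the grasp point and lid_bar below 0.06 m and contact force between lid and cap below 0.05 N and horizontal distance between cap and pocket below 0.005 m and z of cap in the frame of pocket below -0.009 m and angle between cap's own z axis and vertical below 0.12 rad); the arm keeps its last pose, push and grip.
It fails at once if the lid falls towards shut (below 0.9 rad) (value of joint lid below 0.9 rad).
It fails at once if another tray part is taken or knocked out (moved over 15 mm) (distance of any of dowel, cup, foot from where it was at the start of the episode above 0.015 m).
It fails at once if a thing on the bench is pushed away (moved over 30 mm) (distance of any of wrench, hammer, disc, can, rod from where it was at the start of the episode above 0.03 m).
It also fails if it takes over 61 s, if anything falls off the work surface, if the arm or the gripper's body presses on something with over 40 N, if the wrist force passes 120 N, or if a joint passes its speed limit or range.

## Working session

There is one attempt and no reset: what is moved stays moved. The work goes in short steps, Python scripts to look and compute and a shell command to move; the robot and the scene stay as the last step left them, time stands still between calls to the robot, and variables do not carry over. Pictures are saved under pics/ and viewed, at most 10 in all, crops included, and the job is handed in when it is done.

```bash
mkdir -p pics
python3 - <<'E'
from cell import manip
import cv2
for n in("top","side"):
    print(n,manip.camera_params(n)); cv2.imwrite(f"pics/{n}0.png",manip.camera(n)[:,:,::-1])
print(manip.camera_params("wrist"));print(manip.read_state())
E
```

```text
top {'fovy': 51.88593416174089, 'cx': 323.7674718075789, 'cy': 237.64451348302416, 'k1': 0.0318266800886537, 'origin': array([ 455.41086332,    1.6731786 , 1358.4027816 ]), 'attitude': array([-3.03520346e+00, -6.33088906e-04, -1.57187940e+00])}
side {'fovy': 43.35692715100623, 'cx': 309.53816726575565, 'cy': 236.46328596795615, 'k1': -0.05309625941222015, 'origin': array([-348.37495156, 1225.64496912, 1237.17622078]), 'attitude': array([-2.20897966e+00, -1.35214077e-03, -2.47653872e+00])}
{'fovy': 68.88020937501139, 'cx': 320.56647814865374, 'cy': 241.7940829621511, 'k1': -0.06050384964498757, 'origin': array([ 286.37547032, -473.80393941,  384.30851007]), 'attitude': array([ 2.90175101e+00,  3.39812092e-04, -1.15187067e+00])}
{'clock': 0.1, 'joints': array([-1.21757898e+00,  3.00412587e-01,  1.52152757e+00,  2.22602937e-05,
        1.32070563e+00, -6.66027051e-02]), 'qd': array([-0.00015546, -0.00053951, -0.00235087, -0.00047847,  0.00056123,
        0.00054169]), 'effort': array([-4.18286054e-04, -5.32650733e+01, -3.53285694e+01,  7.08905957e-02,
        2.34738778e-02, -6.66211849e-05]), 'eef_pos': array([ 224.102151  , -502.03091637,  223.74105364]), 'eef_rot': array([-3.14054329e+00, -9.16039309e-05,  4.19814487e-01]), 'wrist_force': array([ 0.61352399, -0.04305653,  0.24255129]), 'moment': array([0.01722414, 0.02060711, 0.0018062 ]), 'finger_force': 0.0, 'finger_gap': 94.14881411888605}
```

View pics/top0.png

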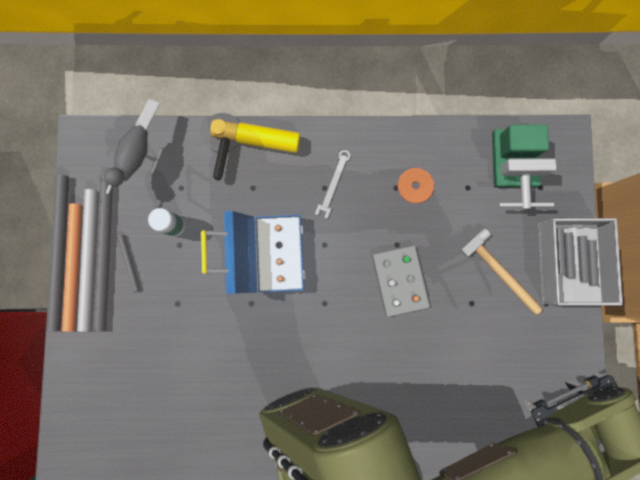

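View pics/side0.png

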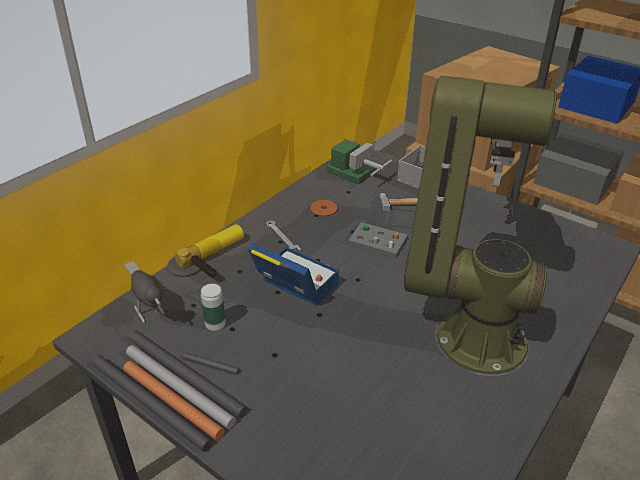

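The top view shows the copper cap in the tray at about (416,298). The case caps are at (278,228), (280,262) and (280,279), with the empty pocket at (279,245). The yellow bar is at (205,252), with +x up the picture. The side view agrees and shows the lid leaning back to +y.

```bash
cat > h.py <<'E'
import numpy as np,cv2
from scipy.spatial.transform import Rotation as R
def ray(p,uv):
    f=240/np.tan(np.radians(p["fovy"]/2)); K=np.array([[f,0,p["cx"]],[0,f,p["cy"]],[0,0,1]])
    xy=cv2.undistortPoints(np.array([[uv]],float),K,np.array([p["k1"],0,0,0,0]))[0,0]
    d=R.from_euler("xyz",p["attitude"]).as_matrix()@[*xy,1]
    return np.array(p["origin"]),d
def onz(p,uv,z):
    o,d=ray(p,uv); return (o+d*(z-o[2])/d[2]).round(1)
def blobs(img,hsvlo,hsvhi,amin=4):
    m=cv2.inRange(cv2.cvtColor(img,cv2.COLOR_RGB2HSV),hsvlo,hsvhi)
    n,l,s,c=cv2.connectedComponentsWithStats(m)
    return [(c[i].round(2),s[i].tolist()) for i in range(1,n) if s[i,4]>=amin]
E
python3 - <<'E'
from cell import manip
from h import *
for n,box in (("top",(180,200,440,330)),("side",(230,200,420,310))):
    p=manip.camera_params(n); im=cv2.cvtColor(cv2.imread(f"pics/{n}0.png"),cv2.COLOR_BGR2RGB)
    x0,y0,x1,y1=box; w=np.zeros_like(im); w[y0:y1,x0:x1]=im[y0:y1,x0:x1]
    print(n)
    for c,s in blobs(w,(3,90,90),(17,255,255)): print("copper",c,s[4],"z34",onz(p,c,34),"z62",onz(p,c,61))
    for c,s in blobs(w,(22,140,100),(32,255,255),10): print("yellow",c,s,onz(p,c,205))
    for c,s in blobs(w,(0,0,170),(179,40,255),5): print("white",c,s,onz(p,c,34),onz(p,c,48))
    for c,s in blobs(w,(45,90,50),(85,255,255),5): print("green",c,s,onz(p,c,29))
im=cv2.imread("pics/top0.png")
a=cv2.resize(im[200:330,360:450],None,fx=4,fy=4,interpolation=2);b=cv2.resize(im[200:330,195:315],None,fx=3.4,fy=4,interpolation=2)
cv2.imwrite("pics/crop.png",np.hstack([a,b]))
E
```

```text
top
copper [415.79 200.81] 48 z34 [ 697.3 -249.6   34. ] z62 [ 692.4 -244.5   61. ]
copper [277.71 227.5 ] 14 z34 [624.6 125.2  34. ] z62 [621.1 122.7  61. ]
copper [279.21 261.36] 14 z34 [532.9 120.4  34. ] z62 [531.3 118.   61. ]
copper [279.87 278.47] 15 z34 [487.1 118.2  34. ] z62 [486.5 115.8  61. ]
copper [415.41 297.93] 27 z34 [ 435.2 -243.    34. ] z62 [ 435.7 -238.    61. ]
yellow [203.43 251.17] [201, 230, 6, 43, 184] [547.  282.4 205. ]
white [323.67 207.66] [315, 200, 15, 18, 126] [678.8   0.9  34. ] [676.4   0.9  48. ]
white [279.73 253.27] [259, 217, 43, 73, 2789] [554.7 119.2  34. ] [553.6 117.9  48. ]
white [301.  229.5] [301, 227, 1, 6, 6] [619.1  62.2  34. ] [617.3  61.6  48. ]
white [391.56 282.4 ] [389, 280, 6, 6, 25] [ 476.4 -180.3   34. ] [ 476.2 -178.4   48. ]
white [395.96 302.4 ] [394, 300, 5, 6, 25] [ 423.4 -191.1   34. ] [ 423.8 -189.1   48. ]
green [406.2 258.9] [403, 256, 7, 6, 30] [ 539.5 -221.5   29. ]
side
copper [323.28 207.32] 332 z34 [ 720.8 -220.    34. ] z62 [ 696.8 -187.5   61. ]
copper [402.25 201.72] 114 z34 [ 517.4 -426.9   34. ] z62 [ 498.  -389.8   61. ]
copper [395.5  235.23] 26 z34 [ 428.8 -235.9   34. ] z62 [ 411.3 -203.1   61. ]
copper [318.19 277.33] 27 z34 [500.7  97.3  34. ] z62 [481.7 122.6  61. ]
yellow [241.21 207.78] [230, 200, 35, 24, 351] [765.1 143.2 205. ]
yellow [235.46 233.29] [230, 224, 14, 21, 207] [687.1 250.1 205. ]
yellow [265.51 257.23] [251, 250, 30, 16, 126] [545.2 279.7 205. ]
white [390.8 241.6] [390, 241, 3, 2, 5] [ 422.3 -195.8   34. ] [ 413.3 -179.2   48. ]
white [310.21 267.07] [282, 251, 53, 35, 487] [550.4  73.5  34. ] [540.   86.9  48. ]
green [365.69 227.42] [364, 225, 5, 6, 26] [ 536.3 -217.2   29. ]
```

View pics/crop.png

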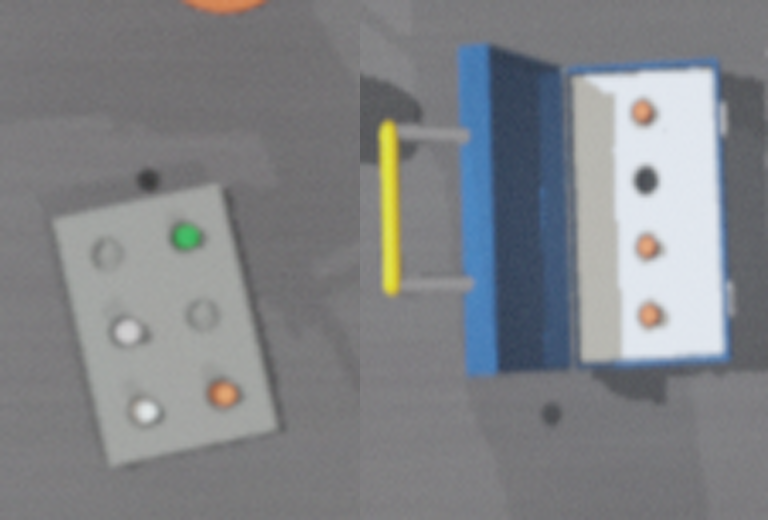

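```bash
python3 -m creep '[[-0.15,[29.7,-15,7.4],-13.8],[-0.15,[29.7,-15,7.4],-13.8],[-0.15,[29.7,-15,7.4],-13.8],[-0.15,[29.7,-15,7.4],-13.8],[-0.15,[29.7,-15,7.4],-13.8],[-0.15,[29.7,-15,7.4],-13.8],[-0.15,[29.7,-15,7.4],-13.8],[-0.15,[29.7,-15,7.4],-13.8],[-0.15,[29.7,-15,7.4],-13.8],[-0.15,[29.7,-15,7.4],-13.8],[-0.15,[29.7,-15,7.4],-13.8],[-0.15,[29.7,-15,7.4],-13.8]]' 20
cat > w.py <<'E'
from cell import manip
from h import *
import sys
s=manip.read_state(); p=manip.camera_params("wrist"); im=manip.camera("wrist")
cv2.imwrite(f"pics/{sys.argv[1]}.png",im[:,:,::-1])
print(s["clock"],s["eef_pos"],s["eef_rot"],s["finger_gap"],p["origin"],p["attitude"])
for c,b in blobs(im,(3,90,70),(17,255,255),40): print("copper",c,b,[onz(p,c,float(z)) for z in sys.argv[2:]])
for c,b in blobs(im,(0,0,0),(179,255,60),200): print("dark",c,b,onz(p,c,48))
E
python3 w.py w1 20 28 34
```

```text
clock: 1.3
eef_pos: [433.9, -244.8, 150.4]
eef_rot: [3.141, 0.0, 1.621]
wrist_force: [0.2, 0.0, -0.2]
finger_gap: 40.4
finger_force: 0.0
1.3 [ 433.93091088 -244.821435    150.39926995] [3.14134508e+00 1.89908837e-04 1.62066979e+00] 40.42957002776898 [ 430.29743363 -175.98785616  310.9269113 ] [2.90146806e+00 3.85984819e-04 4.90033905e-02]
copper [618.63 260.59] [592, 211, 48, 93, 3245] [array([ 706. , -251.4,   20. ]), array([ 698.4, -249.4,   28. ]), array([ 692.7, -247.8,   34. ])]
copper [320.53 238.72] [312, 228, 18, 23, 334] [array([ 433.5, -244.4,   20. ]), array([ 433.4, -242.6,   28. ]), array([ 433.4, -241.1,   34. ])]
dark [324.63 320.43] [227, 273, 194, 94, 2088] [ 439.9 -306.5   48. ]
dark [274.22 428.79] [0, 308, 640, 172, 46005] [ 399.8 -417.3   48. ]
dark [475.81 362.69] [400, 308, 240, 115, 12345] [ 572.5 -341.1   48. ]
dark [615.06 371.91] [588, 366, 52, 12, 370] [ 706.4 -348.7   48. ]
```

View pics/w1.png

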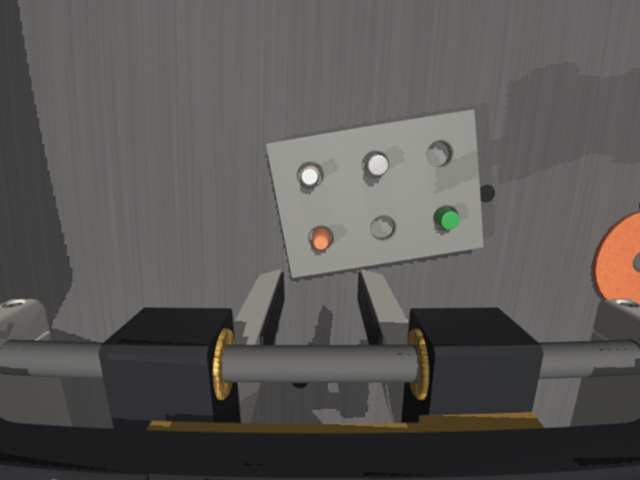

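The cap sits at (320,239), and the fingertips straddle column 321. So only a shift of about 2 mm along tool x is needed before going down.

```bash
python3 -m creep '[[-0.15,[0.2,0,5],0],[-0.15,[0.2,0,8],0],[-0.15,[0.2,0,10],0],[-0.15,[0.2,0,11.1],0],[-0.15,[0.2,0,11.1],0],[-0.15,[0.2,0,11.1],0],[-1,[0.2,0,11.1],0],[-1,[0.2,0,11.1],0],[-1,[0.2,0,11.1],0],[-1,[0.2,0,11.1],0],[-1,[0.2,0,11.1],0],[-1,[0.2,0,11.1],0]]' 20
```

```text
clock: 2.55
eef_pos: [434.2, -242.3, 39.5]
eef_rot: [3.141, 0.0, 1.624]
wrist_force: [0.4, 0.1, 3.4]
finger_gap: 14.7
finger_force: 20.0
```

```bash
python3 -m creep '[[-1,[0,0,-1],0],[-1,[0,0,-2],0],[-1,[0,0,-4],0],[-1,[0,0,-7],0],[-1,[0,0,-11],0],[-1,[0,0,-12],0],[-1,[0,0,-12],0]]'; python3 w.py w2 134
python3 - <<'E'
import cv2
cv2.imwrite("pics/w2c.png",cv2.resize(cv2.imread("pics/w2.png")[180:330,240:400],None,fx=3,fy=3))
E
```

```text
clock: 3.25
eef_pos: [434.7, -242.5, 161.2]
eef_rot: [3.139, 0.002, 1.624]
wrist_force: [0.8, -0.6, -0.7]
finger_gap: 15.2
finger_force: 20.0
3.25 [ 434.69103087 -242.54679921  161.19549145] [3.13866544e+00 2.13942663e-03 1.62410961e+00] 15.167993062730163 [ 430.37187412 -173.44168555  321.59174744] [ 2.89949294e+00 -2.32960242e-03  5.24460265e-02]
copper [613.48 259.38] [582, 210, 58, 93, 4006] [array([ 605.8, -221.4,  134. ])]
copper [320.36 289.58] [307, 270, 28, 40, 953] [array([ 434.6, -247.8,  134. ])]
dark [ 4.57 35.98] [0, 0, 14, 88, 458] [187.3 -93.   48. ]
dark [323.64 321.12] [284, 272, 76, 96, 1129] [ 440.8 -310.6   48. ]
dark [220.5  366.45] [8, 308, 280, 116, 12905] [ 351.1 -360.3   48. ]
dark [422.74 362.12] [353, 308, 287, 115, 12099] [ 531.5 -346.7   48. ]
dark [ 11.28 368.98] [0, 359, 33, 17, 271] [ 148.3 -380.1   48. ]
dark [617.88 371.72] [590, 366, 50, 12, 363] [ 723.3 -353.2   48. ]
dark [319.26 453.94] [0, 417, 640, 63, 32528] [ 444.4 -453.4   48. ]
```

View pics/w2c.png

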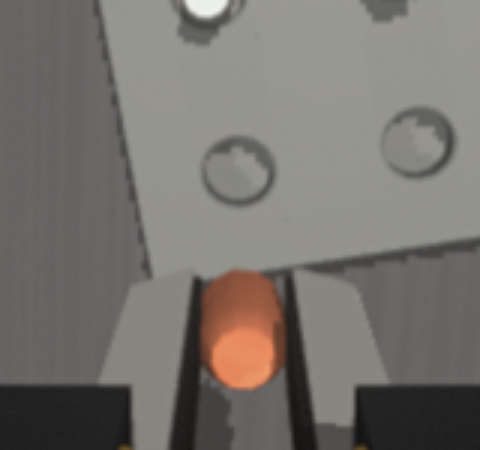

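```bash
python3 -m creep '[[-1,[3,1.4,0],0],[-1,[7,3.2,0],0],[-1,[11,5,0],0],[-1,[15,6.8,0],0],[-1,[19,8.6,0],0],[-1,[23,10.4,0],0],[-1,[27,12.2,0],0],[-1,[31,14.1,0],0],[-1,[34,15.5,0],0],[-1,[35.5,16.1,0],0],[-1,[35.5,16.1,0],0],[-1,[35.5,16.1,0],0]]'; python3 w.py w3 61
python3 - <<'E'
import cv2
cv2.imwrite("pics/w3c.png",cv2.imread("pics/w3.png")[100:400,120:540])
E
```

```text
clock: 4.5
eef_pos: [575.4, 120.0, 158.3]
eef_rot: [-3.14, 0.0, 1.624]
wrist_force: [0.2, 0.0, -0.8]
finger_gap: 15.3
finger_force: 20.0
4.5 [575.43183083 119.98903916 158.30256959] [-3.13988605e+00  4.04956208e-04  1.62397321e+00] 15.250334674934765 [571.9093889  188.84737993 318.82929481] [2.90124040e+00 2.25813544e-03 5.22762440e-02]
copper [208.36 242.84] [197, 232, 25, 23, 409] [array([489. , 120.4,  61. ])]
copper [264.67 243.04] [254, 232, 22, 23, 367] [array([532.2, 122.5,  61. ])]
copper [378.56 243.33] [369, 232, 21, 24, 362] [array([618.7, 126.8,  61. ])]
copper [320.38 290.16] [307, 271, 28, 39, 893] [array([576.5,  86.6,  61. ])]
dark [594.5   73.43] [528, 19, 112, 107, 6943] [773.2 263.2  48. ]
dark [267.82 104.63] [29, 76, 485, 90, 17274] [530.7 224.1  48. ]
dark [634.1  147.29] [626, 127, 14, 33, 223] [818.1 212.4  48. ]
dark [507.88 155.02] [500, 147, 17, 17, 229] [714.5 198.5  48. ]
dark [167.58 193.98] [164, 174, 8, 47, 201] [453.4 154.6  48. ]
dark [321.31 322.35] [284, 274, 75, 74, 978] [579.1  52.4  48. ]
dark [421.82 362.18] [354, 302, 286, 122, 12006] [669.6  18.1  48. ]
dark [220.65 365.75] [9, 308, 279, 116, 12847] [492.3   5.   48. ]
dark [ 13.38 370.1 ] [0, 365, 31, 11, 260] [292.3 -17.   48. ]
dark [618.77 371.67] [588, 365, 52, 13, 346] [859.8  12.4  48. ]
dark [319.33 453.95] [0, 417, 640, 63, 32525] [584.6 -87.4  48. ]
```

View pics/w3c.png

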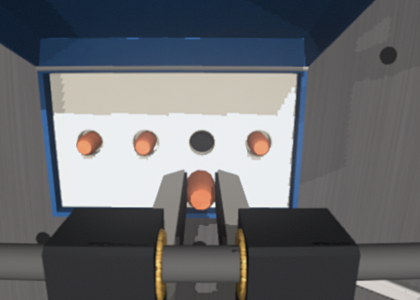

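The wrist view shows the held cap upright between the pads. The empty pocket is at about (322,241), level with its neighbours.

Run:
```python
from cell import manip
from h import *
im=cv2.cvtColor(cv2.imread("pics/w3.png"),cv2.COLOR_BGR2RGB)
p=manip.camera_params("wrist")
sub=im[215:268,300:345]; g=cv2.cvtColor(sub,cv2.COLOR_RGB2GRAY)
m=(g<150).astype(np.uint8)
n,l,s,c=cv2.connectedComponentsWithStats(m)
for i in range(1,n):
    if s[i,4]>60:
        x,y,w,h=s[i,:4]; uv=(300+x+(w-1)/2,215+y+(h-1)/2); print(s[i],uv,[onz(p,uv,z) for z in (44,48)])
# held cap: top disc bright
sub=im[260:320,300:342]; hsv=cv2.cvtColor(sub,cv2.COLOR_RGB2HSV); m=cv2.inRange(hsv,(3,90,70),(17,255,255))
print([ (260+r,300+np.flatnonzero(m[r]).min(),300+np.flatnonzero(m[r]).max(),int(sub[r][:,0][m[r]>0].mean())) for r in range(0,60,3) if m[r].any()])
for uv in((320.5,271),(320.5,298),(320.5,303)): print(uv,[onz(p,uv,z) for z in (126.8,152.8)])
# white insert bounds: rows/cols
pt=manip.camera_params("top"); t=cv2.cvtColor(cv2.imread("pics/top0.png"),cv2.COLOR_BGR2GRAY)[238:252,272:286]
print(t)
ys,xs=np.nonzero(t<110);print("top pocket",onz(pt,(272+xs.mean(),238+ys.mean()),48), onz(pt,(272+xs.mean(),238+ys.mean()),44))
```

```text
[  9  15  26  23 446] (np.float64(321.5), np.float64(241.0)) [array([575.7, 121.8,  44. ]), array([575.6, 122.8,  48. ])]
[(272, np.int64(315), np.int64(326), 142), (275, np.int64(311), np.int64(330), 144), (278, np.int64(309), np.int64(331), 145), (281, np.int64(308), np.int64(332), 147), (284, np.int64(308), np.int64(333), 155), (287, np.int64(307), np.int64(333), 162), (290, np.int64(307), np.int64(334), 179), (293, np.int64(307), np.int64(334), 194), (296, np.int64(307), np.int64(334), 201), (299, np.int64(307), np.int64(334), 198), (302, np.int64(310), np.int64(332), 213), (305, np.int64(312), np.int64(329), 225), (308, np.int64(315), np.int64(326), 212)]
(320.5, 271) [array([574.9, 124. , 126.8]), array([574.5, 132.7, 152.8])]
(320.5, 298) [array([575.8, 107.3, 126.8]), array([575.3, 118.2, 152.8])]
(320.5, 303) [array([576. , 104.1, 126.8]), array([575.4, 115.5, 152.8])]
[[229 229 229 230 229 231 230 230 230 229 229 229 230 230]
 [229 230 229 230 230 229 229 229 228 229 229 230 230 230]
 [230 230 230 229 228 223 218 216 220 225 228 230 230 230]
 [230 230 228 225 212 193 175 172 184 207 224 229 229 230]
 [230 228 225 211 180 141 116 112 127 169 206 223 230 229]
 [229 228 219 190 141  98  84  87  97 128 181 216 229 229]
 [230 227 215 175 117  83  80  86  89 107 161 209 227 230]
 [230 227 213 169 112  82  82  86  90 103 153 209 226 230]
 [231 227 219 185 129  88  82  88  93 115 169 212 227 228]
 [229 230 226 209 170 122  99 101 120 162 201 223 229 229]
 [230 230 229 223 206 177 157 159 177 204 221 228 231 230]
 [230 230 229 229 225 217 212 212 217 224 228 230 231 230]
 [230 229 230 230 230 229 227 228 229 229 230 230 230 230]
 [229 229 229 229 230 228 229 231 228 231 229 230 230 231]]
top pocket [576.4 120.7  48. ] [576.8 121.1  44. ]
```

```bash
python3 -m creep '[[-1,[0.3,0.08,2],0],[-1,[0.3,0.08,4.5],0],[-1,[0.3,0.08,6.5],0],[-1,[0.3,0.08,7.2],0],[-1,[0.3,0.08,7.4],0],[-1,[0.3,0.08,7.4],0],[-1,[0.3,0.08,7.4],0]]'; python3 w.py w4 61;  python3 - <<'E'
import cv2
cv2.imwrite("pics/w4c.png",cv2.resize(cv2.imread("pics/w4.png")[200:350,220:420],None,fx=3,fy=3))
E
```

```text
clock: 5.25
eef_pos: [577.1, 123.7, 86.4]
eef_rot: [3.14, -0.0, 1.624]
wrist_force: [-0.9, -1.3, -0.1]
finger_gap: 15.2
finger_force: 20.0
5.25 [577.08901189 123.71096547  86.36309954] [ 3.14002266e+00 -1.46317443e-04  1.62375247e+00] 15.18662194353149 [573.05554039 192.46156502 246.9295254 ] [ 2.90176436e+00 -1.02964581e-03  5.21153415e-02]
copper [168.09 278.04] [151, 262, 36, 33, 813] [array([490.2, 121.4,  61. ])]
copper [242.71 278.26] [228, 262, 31, 34, 742] [array([532.9, 123.7,  61. ])]
copper [393.82 278.57] [379, 262, 30, 34, 729] [array([617.9, 127.9,  61. ])]
copper [320.45 289.27] [307, 270, 28, 40, 926] [array([577. , 119.4,  61. ])]
dark [304.98  75.33] [0, 12, 640, 165, 72108] [562.8 234.3  48. ]
dark [555.45 160.39] [545, 150, 22, 22, 375] [707.4 198.7  48. ]
dark [212.31 356.82] [8, 187, 280, 237, 13777] [510.  64.  48.]
dark [448.09 212.47] [444, 187, 10, 71, 303] [648.6 165.2  48. ]
dark [324.9  320.56] [284, 263, 76, 104, 957] [581.1  93.7  48. ]
dark [422.82 362.21] [352, 307, 288, 117, 12039] [646.2  67.1  48. ]
dark [615.29 371.5 ] [582, 362, 58, 16, 434] [783.   62.7  48. ]
dark [ 11.05 370.08] [0, 365, 29, 11, 210] [367.3  41.8  48. ]
dark [124.41 386.  ] [116, 379, 18, 15, 215] [449.   37.2  48. ]
dark [315.75 397.22] [306, 389, 20, 18, 285] [578.1  37.4  48. ]
dark [504.5  402.76] [496, 395, 18, 16, 215] [707.3  37.2  48. ]
dark [319.2  453.96] [0, 417, 640, 63, 32507] [582.9 -10.2  48. ]
```

View pics/w4c.png

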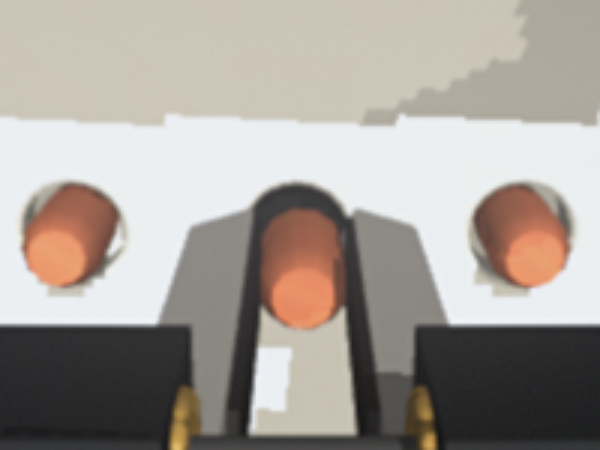

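The cap hangs just above the mouth, at crop column 302 against 297 for the pocket. I'll shift about 1 mm back on both axes, then lower it.

```bash
python3 -m creep '[[-1,[-0.08,-0.12,0],0],[-1,[-0.08,-0.12,0.3],0],[-1,[-0.08,-0.12,0.7],0],[-1,[-0.08,-0.12,1.0],0],[-1,[-0.08,-0.12,1.3],0],[-1,[-0.08,-0.12,1.5],0],[-1,[-0.08,-0.12,1.5],0],[-1,[-0.08,-0.12,1.5],0]]'
```

```text
clock: 6.1
eef_pos: [575.5, 123.1, 70.2]
eef_rot: [-3.142, -0.0, 1.624]
wrist_force: [-0.6, 0.3, 0.0]
finger_gap: 14.8
finger_force: 20.0
```

```bash
python3 -m creep '[[-1,[0,0,0.1],0],[-1,[0,0,0.2],0],[-1,[0,0,0.25],0],[-1,[0,0,0.25],0],[-0.6,[0,0,0.25],0],[-0.4,[0,0,0.25],0],[-0.4,[0,0,0.25],0],[-0.4,[0,0,0.25],0],[-0.4,[0,0,0.25],0],[-0.4,[0,0,0.25],0]]' && python3 -m creep '[[-0.4,[0,0,-2],0],[-0.4,[0,0,-5],0],[-0.4,[0,0,-9],0],[-0.4,[0,0,-13],0],[-0.4,[0,0,-16],0],[-0.4,[0,0,-16],0],[-0.4,[0,0,-16],0]]'; python3 w.py w5 61;  python3 - <<'E'
import cv2
cv2.imwrite("pics/w5c.png",cv2.resize(cv2.imread("pics/w5.png")[100:300,180:440],None,fx=3,fy=3))
E
```

```text
clock: 7.1
eef_pos: [575.5, 123.0, 67.8]
eef_rot: [-3.142, -0.0, 1.624]
wrist_force: [1.1, -0.3, 0.0]
finger_gap: 28.0
finger_force: 0.0
clock: 7.8
eef_pos: [575.4, 123.0, 227.7]
eef_rot: [3.141, -0.0, 1.624]
wrist_force: [-0.4, 0.0, -0.2]
finger_gap: 28.3
finger_force: 0.0
7.8 [575.43845131 123.03866664 227.6808193 ] [ 3.14113276e+00 -7.83342108e-05  1.62411427e+00] 28.28963851817519 [571.54631882 191.79792269 388.23568811] [2.90165739e+00 1.28573833e-04 5.24110680e-02]
copper [229.82 229.07] [221, 221, 19, 18, 242] [array([488.2, 119.8,  61. ])]
copper [275.15 229.27] [267, 221, 17, 18, 216] [array([531.7, 121.9,  61. ])]
copper [320.17 229.68] [313, 221, 15, 18, 218] [array([574.7, 123.7,  61. ])]
copper [366.78 229.5 ] [359, 221, 17, 18, 212] [array([619.2, 126.2,  61. ])]
dark [575.01  80.52] [517, 50, 116, 83, 3723] [806.9 277.3  48. ]
dark [557.04 106.63] [543, 96, 26, 29, 226] [793.  252.3  48. ]
dark [177.37 129.03] [122, 109, 101, 57, 2715] [435.3 210.9  48. ]
dark [395.81 122.33] [319, 109, 131, 43, 2606] [639.9 226.9  48. ]
dark [324.88 323.79] [273, 288, 118, 60, 1247] [585.2  19.1  48. ]
dark [192.24 366.81] [10, 307, 253, 116, 12829] [440.3 -42.4  48. ]
dark [450.59 362.68] [379, 308, 261, 116, 12049] [727.6 -22.   48. ]
dark [616.61 373.24] [591, 369, 49, 8, 202] [932.4 -32.2  48. ]
dark [285.35 414.2 ] [270, 407, 32, 16, 332] [545.9 -98.9  48. ]
dark [319.27 453.99] [0, 417, 640, 63, 32461] [ 588.1 -155.    48. ]
```

View pics/w5c.png

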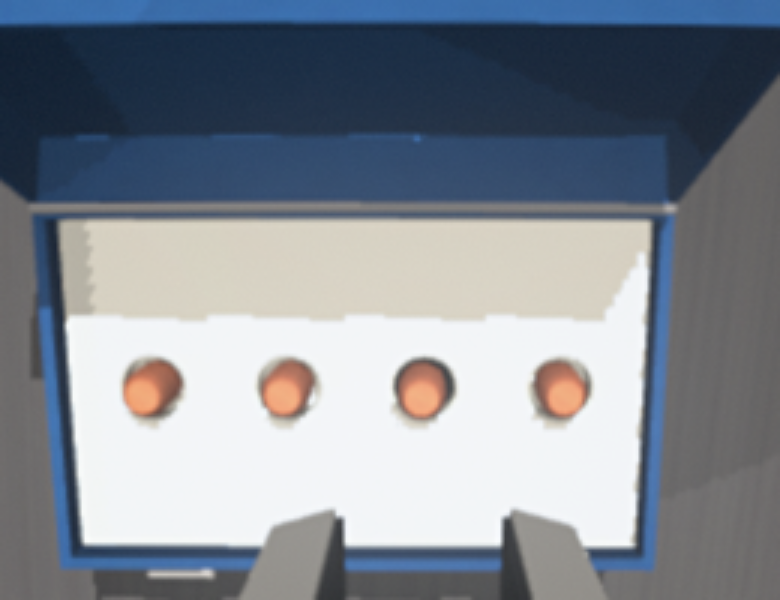

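Seated level with its neighbours at about (320,230). Next is the bar.

```bash
python3 -m creep '[[0.06,[0,0,-4],1.7],[0.06,[0,0,-6.2],3.4],[0.06,[2,-0.3,-6.2],5.1],[0.06,[5,-0.6,-6.2],6.8],[0.06,[8,-1,-6.2],8.5],[0.06,[11,-1.4,-6.2],10.2],[0.06,[14,-1.8,-6.2],11.9],[0.06,[16.1,-2.1,-6.2],13.6],[0.06,[16.1,-2.1,-6.2],15.3],[0.06,[16.1,-2.1,-6.2],17],[0.06,[16.1,-2.1,-6.2],18],[0.06,[16.1,-2.1,-6.2],18]]'
python3 - <<'E'
from cell import manip
from h import *
s=manip.read_state(); p=manip.camera_params("wrist"); im=manip.camera("wrist")
cv2.imwrite("pics/w6.png",im[:,:,::-1]); print(s["eef_pos"],s["eef_rot"])
for c,b in blobs(im,(22,140,60),(33,255,255),300): print(c,b,onz(p,c,205),[onz(p,q,205) for q in ((b[0],c[1]),(b[0]+b[2],c[1]))])
E
```

```text
clock: 9.05
eef_pos: [545.7, 282.7, 288.0]
eef_rot: [3.141, 0.002, 0.052]
wrist_force: [-0.1, -0.5, -0.2]
finger_gap: 49.9
finger_force: 0.0
[545.6898092  282.6506615  288.02441795] [3.14064159e+00 2.49225777e-03 5.20932425e-02]
[320.97 249.66] [313, 184, 17, 136, 2097] [548.4 282.8 205. ] [array([548.1, 288.5, 205. ]), array([548.7, 276.3, 205. ])]
```

View pics/w6.png

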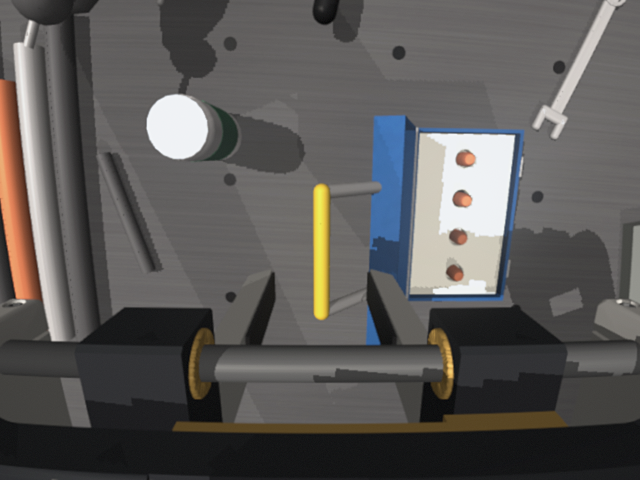

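The bar lies at (321,250), centred between the fingertips. I'll go straight down about 83 mm.

```bash
python3 -m creep '[[0.06,[0.2,0,3],0],[0.06,[0.2,0,6],0],[0.06,[0.2,0,7.7],0],[0.06,[0.2,0,8.3],0],[0.06,[0.2,0,8.3],0],[-0.4,[0.2,0,8.3],0],[-0.7,[0.2,0,8.3],0],[-1,[0.2,0,8.3],0],[-1,[0.2,0,8.3],0],[-1,[0.2,0,8.3],0],[-1,[0.2,0,8.3],0],[-1,[0.2,0,8.3],0]]' 15
```

```text
clock: 10.3
eef_pos: [548.0, 282.2, 206.9]
eef_rot: [3.141, 0.0, 0.053]
wrist_force: [-0.8, -5.3, 2.3]
finger_gap: 11.4
finger_force: 15.0
```

```bash
python3 -m creep '[[-1,[0,0.35,-0.25],0],[-1,[0,0.71,-0.48],0],[-1,[0,1.1,-0.73],0],[-1,[0,1.52,-0.96],0],[-1,[0,1.93,-1.18],0],[-1,[0,2.35,-1.39],0],[-1,[0,2.78,-1.6],0],[-1,[0,3.21,-1.78],0],[-1,[0,3.64,-1.96],0],[-1,[0,4.08,-2.12],0],[-1,[0,4.08,-2.12],0]]'
```

```text
clock: 11.4
eef_pos: [550.1, 241.6, 228.4]
eef_rot: [-3.141, -0.0, 0.053]
wrist_force: [-3.1, 2.6, 5.8]
finger_gap: 11.3
finger_force: 15.0
```

```bash
python3 -m creep '[[-1,[0,0.44,-0.15],0],[-1,[0,0.89,-0.30],0],[-1,[0,1.34,-0.43],0],[-1,[0,1.79,-0.55],0],[-1,[0,2.25,-0.65],0],[-1,[0,2.7,-0.75],0],[-1,[0,3.17,-0.83],0],[-1,[0,3.63,-0.91],0],[-1,[0,4.1,-0.96],0],[-1,[0,4.56,-1.01],0],[-1,[0,5.03,-1.05],0],[-1,[0,5.03,-1.05],0]]'; python3 -m creep '[[-1,[0,0.4,-0.02],0],[-1,[0,0.75,-0.03],0],[-1,[0,1.09,-0.03],0],[-1,[0,1.09,-0.03],0],[-1,[0,1.09,-0.03],0],[-1,[0,1.09,-0.03],0],[-1,[0,1.09,-0.03],0]]'
python3 - <<'E'
from cell import manip
from h import *
for n in("wrist","side","top"):
    im=manip.camera(n);p=manip.camera_params(n)
    for c,b in blobs(im,(22,140,60),(33,255,255),25): print(n,c,b,onz(p,c,237))
    cv2.imwrite(f"pics/f_{n}.png",im[:,:,::-1])
    if n=="wrist":
        for c,b in blobs(im,(3,90,70),(17,255,255),40): print("copper",c,b,onz(p,c,61.))
a=cv2.imread("pics/f_wrist.png");b=cv2.imread("pics/f_side.png")[180:330,210:410]
cv2.imwrite("pics/f.png",np.hstack([cv2.resize(a,(400,300)),cv2.resize(b,(400,300))]))
E
```

```text
clock: 12.6
eef_pos: [552.8, 191.2, 238.5]
eef_rot: [3.141, 0.0, 0.053]
wrist_force: [-2.7, 0.5, 1.4]
finger_gap: 11.3
finger_force: 15.0
clock: 13.3
eef_pos: [553.4, 181.0, 238.7]
eef_rot: [3.142, 0.0, 0.053]
wrist_force: [-2.7, 1.5, -0.2]
finger_gap: 11.5
finger_force: 15.0
wrist [320.54 273.93] [309, 203, 25, 143, 3336] [565.7 182.1 237. ]
wrist [320.27 386.86] [310, 383, 21, 10, 166] [501.7 178.9 237. ]
copper [383.15 160.93] [375, 154, 17, 15, 208] [620.7 125.5  61. ]
copper [381.26 207.08] [373, 199, 17, 17, 225] [576.8 123.4  61. ]
copper [379.08 249.86] [372, 241, 16, 18, 216] [533.7 121.5  61. ]
copper [377.25 290.66] [370, 282, 16, 18, 220] [490.1 119.3  61. ]
side [269.44   4.22] [264, 0, 10, 10, 32] [ 2081.2 -1492.8   237. ]
side [192.07 177.51] [0, 0, 416, 393, 50051] [975. 147. 237.]
side [272.22  17.67] [269, 11, 10, 16, 46] [ 1894.1 -1302.6   237. ]
side [ 55.79 189.86] [51, 186, 11, 8, 29] [1259.1  462.8  237. ]
side [276.25 225.43] [273, 223, 7, 6, 28] [589.9 180.9 237. ]
side [294.62 233.05] [288, 229, 15, 9, 61] [525.4 177.  237. ]
top [318.97  16.11] [0, 0, 640, 35, 21242] [1106.6   11.7  237. ]
top [259.01 135.42] [211, 120, 89, 33, 1584] [815.2 151.7 237. ]
top [245.5 262.5] [244, 259, 4, 8, 32] [518.6 178.7 237. ]
```

View pics/f.png

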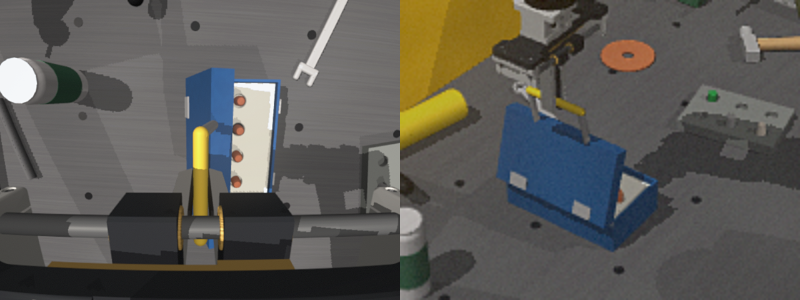

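The bar is held directly above the hinge line: bar y is about 181, against a computed hinge y of about 181. All four caps are level and the forces are near zero. Handing in.

```bash
python3 -c "
from cell import manip
s=manip.read_state();print(s['eef_pos'],abs(s['qd']).max(),s['finger_force'])
print(manip.sign_off())"
```

```text
[553.35539546 181.00075998 238.68954132] 0.0012618984724867127 15.000686645507812
the job is handed in; nothing more can be done
None
```

I seated the copper cap in the empty pocket and let it go, then handed in with the lid held still by its bar, at what I measured as its balance point; the verdict was not shown to me.

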